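# Clamp a wooden blank in a ratchet bench clamp

## Task

Lay the dark wooden block lengthwise on the bed of the green ratchet clamp, between its two rubber-faced jaws, and let go of it. Then pump the red lever through full strokes from rest to its stop, one ratchet tooth each, until the block is firmly squeezed between both jaws: not merely touched (10 to 36 N on the block, felt as a stroke two to three times as hard as a free one), then stop and do not crush it. Move the jaw only with the lever, leave the lever sprung back at its rest and the block clamped, and do not disturb the other things on the bench.

Things in the scene. Friction and masses are not known exactly. Their poses are not given: they have to be found in the camera images.
- blank: The dark wooden block to be clamped, a plain cuboid 50 x 110 x 50 mm (x, y, z), 0.2 to 0.4 kg. Origin at the centre of its underside, y along its length. It starts lying flat on the bench to the right of the clamp.
- clamp: Fixed green ratchet clamp. Origin on the bench; y is the clamping direction (left at yaw 0, yaw up to 0.22), x away from the robot. Bed: plate 14 mm thick, x -65 to 55, y -226 to 185 mm. The fixed jaw's face (60 wide, top 64 mm above the bench) is at y = 150 mm; the moving pad comes from the -y side along x = 0. Nothing stands beside the bed between the jaws.
- seat (a point): Point on top of the bed (14 mm above the bench) at x = 0, y = 90 mm in the clamp's frame, axes as the clamp's: where the middle of the block's underside goes, the block's y along the clamp's y (either way round). The block there has 5 mm to the fixed jaw and 9 to 35 mm to the pad's face, depending on the start. A centre within 18 mm of x = 0 will do.
- pad: Moving jaw: rubber-faced plate 60 wide, 46 mm high, sprung on a toothed ram. Origin at the centre of its face, 42 mm above the bench, axes as the clamp's. Starts at y = 0 to 26 mm in the clamp's frame; at y = 40 mm it touches a block that rests on the fixed jaw. Spring: 2 N, then 1 N more per mm, so 12 N per tooth (12 mm). No more than 8 N from the robot on it.
- lever (a joint): Red lever's angle: 0 at rest (sprung), 0.28 at its stop, growing as the grip swings to clamp +y. A stroke moves the jaw at most one tooth, and only if it passes 0.25 and then comes back below 0.03; else it slips back. Slow push felt at the grip near 0.25: 4 N free, 6 N when the jaw will hold with 3 N (just touching), 10 N when with 15 N, 14 N with 27 N, 18 N with 39 N.
- grip (a point): Middle of the lever's upright black rubber grip, a round post 22 mm across, 73 to 143 mm above the bench; this point is 117.5 mm above it. It swings level on a circle of 185 mm about point pivot: from 0.14 rad on the -y side of the clamp's -x direction (rest) to 0.14 rad on the +y side (stop). Best pinched from above.
- pivot (a point): Point on the lever's upright hinge axis at the height of point grip; x = 30, y = -146 mm in the clamp's frame.
- black_tape: Bystander: roll of black tape, 64 mm across, 19 mm high, in front of the clamp at the left. Origin under its centre.
- jar: Bystander: glass jar with green lid, 68 mm across, 100 mm high, behind the clamp, at the right. Origin under its centre.
- cork_block: Bystander: cork sanding block, 62 x 110 x 36 mm, at the right. Origin under its centre.
There are look-alikes about, which are no part of the job. Leave any turquoise look-alike of the blank alone.

How it is judged:
By the outcome, as a careful person would: the job done as asked, in the order asked, and still so for the second after the job is handed in, with the robot touching nothing.
It also fails if it takes over 67 s, if anything falls off the work surface, if the arm or the gripper's body presses on something with over 40 N, if the wrist force passes 120 N, or if a joint passes its speed limit or range.

## Robot

A 6-joint arm with a two-finger parallel gripper is mounted at the origin on a cart in front of the work surface, level with it; the furniture and walls round the work are solid. World frame = base frame: x ahead of the robot, y to its left, z up, the work surface at z = 0. Lengths are in m, angles in rad, forces in N, time in s.
With the tool pointing down it reaches from about 0.375 to 0.925 m from the base axis. Payload 5.7 kg.
Tool frame: the origin (TCP) lies at the very end of the fingers, on their centre line; the grasp point (between the pads) lies 19 mm behind it; z points along the fingers, y is the line along which they close (so a half turn about z gives the same grasp; the last joint's range is limited). The gripper opens to 88 mm and grips with 3 to 60 N. Pads are 20 mm wide; open, the fingers measure 115 mm over their backs; the gripper's body (75 mm by 178 mm) begins 61 mm behind the grasp point.
Start: joints at [-1.386, 0.359, 1.51, -0, 1.272, -0.115], TCP at [0.177, -0.573, 0.223] pointing down, gripper open.
Joint ranges: [-2.97, 2.97], [-1.01, 2.36], [0.21, 2.38], [-0.96, 4.11], [0.2, 2.71], [-2.98, 2.98]. Speed limits (rad/s): [2.39, 2.39, 3.14, 3.14, 3.14, 3.14].

## Interface

Orientations are given as [roll, pitch, yaw] about the fixed x, y, z axes, in that order (R = Rz(yaw) Ry(pitch) Rx(roll)).
In Python, from rig import arm, imaging gives the robot as it stands. The module is installed in compiled form; this text tells all that it offers. Calls block until the motion is done:
- arm.move_pose(position, orientation): joint-space move of the TCP to a pose.
- arm.line_to(position, ori=None, v=0.15): straight line of the TCP; ori=None keeps the orientation; v is the mean speed in m/s.
- arm.move_joints(angles): joint-space move.
- arm.ungrasp() and arm.gripper_close(f_grip=None): open the fingers fully, or close them until they stop; f_grip is the grip in N (None keeps the last).
- arm.sleep(seconds).
- arm.ik(position, orientation): joint angles nearest the present ones, or None.
- imaging.camera(name): name is "scene" or "top" or "wrist"; returns a dict with "pixels" (420x560x3 uint8, red, green, blue), "fov_y" (degrees; the focal length in pixels is half the picture's height over the tangent of half this angle, whatever the lens; pixels are square), "cx", "cy" (the principal point, pixels), "view" (4x4, takes a point from world to camera coordinates). Camera axes: x right, y up, looking along -z (the intrinsics and any distortion apply to the point x, -y, -z); pixel columns grow to the right and rows downward; lengths in m; the calibration is good to about 2 mm. A picture is of the moment at which its call begins. There is no depth.
A pose or a line that the arm cannot do raises arm.IKError and nothing moves.
- arm.hand_in(): hands the job in; it is judged then, once.
Readings, each from a call of its own:
- arm.current_time(): time.
- arm.current_joint_pos(): joint angles.
- arm.current_joint_vel(): joint speeds.
- arm.current_joint_efforts(): joint torques, N m.
- arm.current_eef_pos(): TCP position.
- arm.current_tcp_rot(): TCP orientation.
- arm.current_ft_force(): force on the tool from outside, world axes, zero at the start.
- arm.current_moment(): the same for the moment, N m.
- arm.current_gripper_width(): opening from 0.0 (shut) to 1.0 (fully open).
- arm.current_grip_force(): force on a finger pad.
Only numpy, scipy, OpenCV 4.12 (cv2) and the standard library are available. Lean on these libraries where they do the work, as an engineer would, in place of code of your own. Each camera call takes 0.05 s, during which the arm holds its last target. There are 200 camera calls.

## Working session

There is one attempt and no reset: what is moved stays moved. The work goes in short steps, each a Python script; the robot and the scene stay as the last script left them, time stands still between calls to the robot, and variables do not carry over. Pictures are saved under pics/ and viewed, at most 10 in all, crops included, and the job is handed in when it is done.

```bash
ls; mkdir -p pics; python3 - <<'E'
from rig import arm, imaging
import cv2
for n in ("scene","top"):
    c=imaging.camera(n); cv2.imwrite(f"pics/{n}0.png",c["pixels"][:,:,::-1])
    print(n,c["fov_y"],c["cx"],c["cy"],c["view"].tolist() if hasattr(c["view"],"tolist") else c["view"],[k for k in c])
print(arm.current_time(),arm.current_tcp_rot(),arm.current_ft_force())
E
```

```text
pics
scene 54.600123238184295 283.0369267635906 205.50008997365458 [[-0.7444392213185217, -0.6674288949117884, 0.018679293335183707, 0.2577539595773118], [0.27324978331913213, -0.27901382117087276, 0.9205899431949467, -0.354277935190321], [-0.609216547443288, 0.690427373322102, 0.39008363268512386, -0.893330150105662], [0.0, 0.0, 0.0, 1.0]] ['pixels', 'fov_y', 'cx', 'cy', 'view']
top 45.53755615238894 286.4328685030511 204.35861964083358 [[0.007627644896969248, -0.9999433304259946, 0.007426639206018146, -0.2857374597326859], [0.9895224559993303, 0.008618553292746791, 0.1441215792731744, -0.6308494272246992], [-0.14417741885045507, 0.006249518038273824, 0.9895321194473222, -1.5391153308639804], [0.0, 0.0, 0.0, 1.0]] ['pixels', 'fov_y', 'cx', 'cy', 'view']
0.1 [-3.13989533e+00 -1.86329856e-04  2.99792507e-01] [-0.5890455  -0.05267044 -0.38884399]
```

View pics/top0.png

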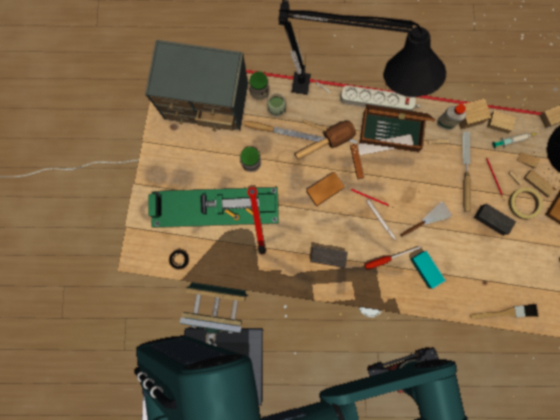

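View pics/scene0.png

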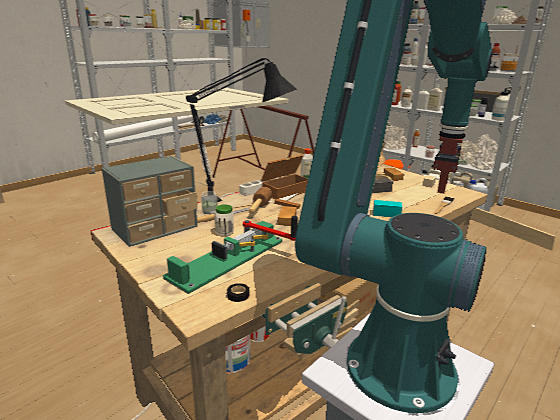

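The top view shows the clamp with its fixed jaw at (154,205) and the red lever running from (253,190) to its grip at (262,250). It also shows a dark block at (328,255), another dark object at (494,219), the turquoise one at (428,268), the tape at (179,259), the jar at (250,158) and the cork at (325,189). The scene view shows the clamp at (225,260), with the blank hidden behind the arm.

```bash
cat > lib.py <<'E'
import numpy as np, cv2
from rig import arm, imaging
def ray(c,u,v):
    h=c["pixels"].shape[0]; f=h/2/np.tan(np.radians(c["fov_y"])/2)
    V=np.array(c["view"]); R=V[:3,:3]; o=-R.T@V[:3,3]
    d=R.T@np.array([(u-c["cx"])/f,-(v-c["cy"])/f,-1.]); return o,d
def onplane(c,uv,z):
    uv=np.atleast_2d(np.array(uv,float)); out=[]
    for u,v in uv:
        o,d=ray(c,u,v); out.append(o+d*(z-o[2])/d[2])
    return np.array(out)
def proj(c,p):
    h=c["pixels"].shape[0]; f=h/2/np.tan(np.radians(c["fov_y"])/2)
    q=np.array(c["view"])@np.append(p,1); return np.array([c["cx"]-f*q[0]/q[2],c["cy"]+f*q[1]/q[2]])
def hsv(c): return cv2.cvtColor(c["pixels"],cv2.COLOR_RGB2HSV)
def blobs(m,amin=20):
    cs,_=cv2.findContours(m.astype(np.uint8),cv2.RETR_EXTERNAL,cv2.CHAIN_APPROX_NONE)
    return sorted([k for k in cs if cv2.contourArea(k)>amin],key=cv2.contourArea,reverse=True)
E
python3 - <<'E'
from lib import *
c=imaging.camera("top"); p=c["pixels"]; H=hsv(c)
crop=cv2.resize(p[130:310,130:370],None,fx=3.3,fy=3.3,interpolation=cv2.INTER_CUBIC)
crop=(255*(crop/255.)**0.6).astype(np.uint8)
cv2.imwrite("pics/crop1.png",crop[:,:,::-1])
# clamp bed green
m=(H[...,0]>60)&(H[...,0]<90)&(H[...,1]>120)&(H[...,2]>50)
for k in blobs(m,60)[:6]:
    r=cv2.minAreaRect(k); print("green",r,onplane(c,cv2.boxPoints(r),0.014)[:,:2].round(4).tolist())
for (u,v) in [(328,255),(494,219)]:
    w=p[v-6:v+7,u-10:u+11].reshape(-1,3); print(u,v,w.mean(0))
m=(p.max(2)<75); m[:, :290]=0;m[:225]=0
for k in blobs(m,100):
    r=cv2.minAreaRect(k); b=onplane(c,cv2.boxPoints(r),0.05); print("dark",r,b[:,:2].round(4).tolist(),b.mean(0))
E
```

```text
green ((200.3665008544922, 207.09495544433594), (34.13584518432617, 102.43782043457031), 88.26429748535156) [[0.6759, 0.1661], [0.6891, -0.1654], [0.5777, -0.1707], [0.5649, 0.1575]]
green ((215.61488342285156, 397.0608215332031), (54.69087600708008, 65.03639221191406), 81.02737426757812) [[0.1039, 0.0451], [0.1353, -0.1519], [-0.0232, -0.181], [-0.0536, 0.0132]]
green ((403.4999694824219, 392.4999694824219), (116.99998474121094, 52.99999237060547), -0.0) [[-0.0216, -0.4643], [0.1343, -0.4658], [0.1366, -0.8286], [-0.0196, -0.8219]]
green ((427.6805114746094, 269.1697082519531), (36.47109603881836, 17.18407440185547), 57.2647705078125) [[0.4669, -0.6784], [0.4968, -0.7255], [0.4002, -0.7851], [0.3707, -0.7382]]
green ((267.0, 205.5), (33.0, 18.0), 90.0) [[0.6876, -0.188], [0.6881, -0.2465], [0.5803, -0.2476], [0.5798, -0.1897]]
green ((152.30001831054688, 407.1000671386719), (21.913463592529297, 12.969193458557129), 63.43495178222656) [[0.0295, 0.1571], [0.0467, 0.1225], [-0.0103, 0.0901], [-0.0273, 0.1245]]
328 255 [73.14652015 64.88644689 57.02197802]
494 219 [56.36996337 52.04395604 45.54578755]
dark ((378.5, 383.0), (72.0, 177.0), 90.0) [[0.195, -0.2947], [0.1986, -0.8337], [-0.01, -0.8244], [-0.013, -0.2961]] [ 0.09264937 -0.56224347  0.05      ]
dark ((328.0560302734375, 262.4149475097656), (39.35796356201172, 26.41042137145996), 14.931416511535645) [[0.427, -0.3418], [0.5063, -0.3629], [0.4756, -0.4816], [0.3967, -0.4596]] [ 0.45138407 -0.41146861  0.05      ]
dark ((499.0, 229.5), (9.0, 26.0), 90.0) [[0.5724, -0.9104], [0.5731, -0.9927], [0.5446, -0.991], [0.5439, -0.909]] [ 0.55850986 -0.9507778   0.05      ]
dark ((530.5699462890625, 309.989990234375), (11.455129623413086, 11.879395484924316), 81.8698959350586) [[0.325, -1.0151], [0.3303, -1.0519], [0.2961, -1.0547], [0.2908, -1.018]] [ 0.31053192 -1.03492787  0.05      ]
```

View pics/crop1.png

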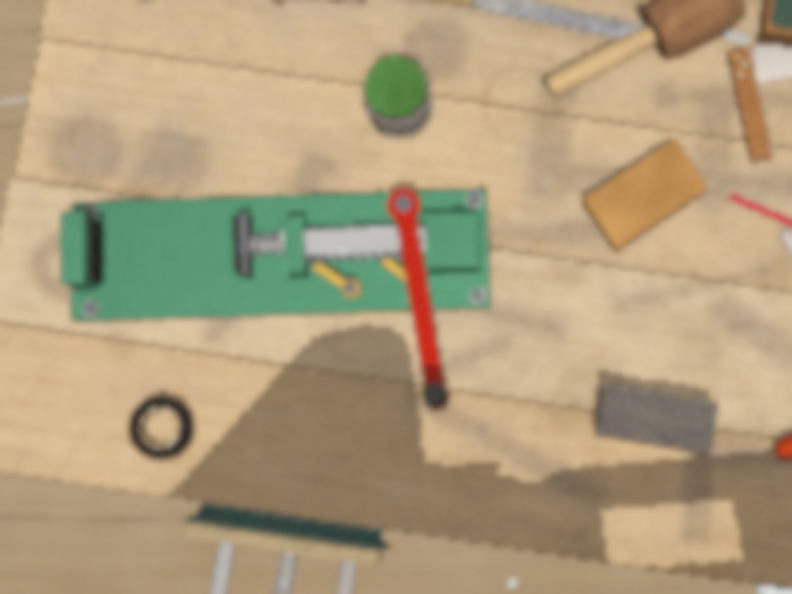

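The crop shows the bed corners at crop pixels TL (72,203), TR (487,187), BR (490,307) and BL (72,320). The pad is at (240,243), the hub at (403,203), the grip top at (435,396), and the blank's top spans roughly (600,382) to (712,450). The dark strip beyond the blank is its shadow.

```bash
cat > see.py <<'E'
from lib import *
c=imaging.camera("top"); p=c["pixels"]; H=hsv(c)
o,_=ray(c,0,0); print("cam",o.round(3))
m=((H[...,0]>60)&(H[...,0]<90)&(H[...,1]>110)&(H[...,2]>50)).astype(np.uint8); m[:180]=0; m[235:]=0; m[:,290:]=0
def fit(pts):
    pts=np.float32(pts); 
    for _ in range(2):
        vx,vy,x0,y0=cv2.fitLine(pts,cv2.DIST_HUBER,0,.01,.01).ravel(); r=abs((pts-[x0,y0])@np.array([-vy,vx])); pts=pts[r<1]
    return pts
cols=[u for u in range(168,276) if m[:,u].sum()>10]
far=fit([(u,np.where(m[:,u])[0].min()-.5) for u in cols]); near=fit([(u,np.where(m[:,u])[0].max()+.5) for u in cols])
rows=range(192,222); right=fit([(np.where(m[v])[0].max()+.5,v) for v in rows])
print(len(far),len(near),len(right))
F=onplane(c,far,.014)[:,:2]; N=onplane(c,near,.014)[:,:2]; N0=onplane(c,near,0)[:,:2]; Rt=onplane(c,right,.014)[:,:2]
def ang(P): a=np.polyfit(P[:,1],P[:,0],1); return -np.arctan(a[0])
print("yaws far/near",ang(F),ang(N), "right", np.arctan(np.polyfit(Rt[:,0],Rt[:,1],1)[0]))
yaw=(ang(F)+ang(N))/2; ex=np.array([np.cos(yaw),np.sin(yaw)]); ey=np.array([-ex[1],ex[0]])
xf,xn,xn0=np.median(F@ex),np.median(N@ex),np.median(N0@ex); yr=np.median(Rt@ey); print("width",xf-xn,xf-xn0)
C=((xf-.055+xn+.065)/2)*ex+(yr+.226)*ey; print("clamp",C,yaw)
cl=lambda q:(np.asarray(q)[...,:2]-C)@np.array([ex,ey]).T
# red hub & grip check
px=lambda a,b:(130+a/3.3,130+b/3.3)
for z in (.06,.08,.1): print("hub z",z,cl(onplane(c,px(403,203),z)))
print("grip top",cl(onplane(c,px(435,396),.143)),"expected",[.03-.185*np.cos(.14),-.146-.185*np.sin(.14)])
print("pad face top edge",cl(onplane(c,px(235,243),.065)),"fixed jaw face",cl(onplane(c,px(101,243),.064)))
# blank: sample grey-brown low saturation dark mask
g=cv2.cvtColor(p,cv2.COLOR_RGB2LAB); w=p[235:280,300:360]; ww=H[235:280,300:360]
for v in range(240,272,2): print(v,[f"{p[v,u].max()}/{H[v,u,1]}" for u in range(304,354,4)])
E
python3 see.py
```

```text
cam [ 0.405 -0.271  1.616]
88 90 24
yaws far/near 0.04465550881303955 0.04042751935447734 right 0.010488836025213161
width 0.11291402909069692 0.11136643303673621
clamp [ 0.6327229 -0.022638 ] 0.04254151408375845
hub z 0.06 [[ 0.032104   -0.15085818]]
hub z 0.08 [[ 0.02862525 -0.15197948]]
hub z 0.1 [[ 0.02514649 -0.15310077]]
grip top [[-0.15736773 -0.17958512]] expected [np.float64(-0.15318995929933787), np.float64(-0.17181547620918375)]
pad face top edge [[-0.00187683  0.00897562]] fixed jaw face [[0.00256755 0.1359839 ]]
240 ['179/110', '177/114', '175/112', '182/108', '191/108', '194/106', '196/107', '190/107', '180/111', '179/110', '174/111', '184/109', '188/109']
242 ['172/113', '171/115', '122/117', '156/110', '189/108', '198/107', '193/107', '189/109', '182/111', '180/112', '178/112', '184/111', '185/110']
244 ['171/115', '170/114', '96/114', '94/114', '130/114', '168/111', '171/109', '176/110', '184/111', '185/112', '186/111', '187/110', '187/110']
246 ['176/114', '175/114', '86/101', '77/86', '91/101', '102/110', '107/110', '117/111', '132/114', '165/114', '180/113', '190/
[... 936 characters left out ...]
2 ['186/129', '180/130', '125/120', '104/105', '80/80', '78/59', '70/55', '65/55', '66/54', '67/53', '71/57', '144/129', '144/129']
264 ['189/128', '184/130', '183/130', '179/128', '167/127', '126/119', '105/97', '76/81', '71/61', '68/56', '73/63', '144/122', '148/126']
266 ['189/127', '182/132', '180/135', '186/133', '193/129', '187/130', '180/126', '163/125', '119/114', '76/81', '76/74', '138/111', '126/115']
268 ['190/125', '184/130', '180/132', '186/132', '186/133', '182/135', '174/133', '163/131', '156/123', '85/111', '71/108', '93/110', '77/109']
270 ['182/125', '163/128', '151/135', '154/132', '128/135', '126/136', '115/135', '98/130', '92/125', '70/113', '69/122', '78/118', '77/119']
```

```bash
python3 - <<'E'
s=open('see.py').read()
a=s.index("m=((H"); b=s.index("def fit"); 
s=s[:a]+'''S=4
big=cv2.resize(p,None,fx=S,fy=S,interpolation=cv2.INTER_LINEAR).astype(int)
gr=big[...,1]-big[...,0]; m=(gr>5).astype(np.uint8); m[:180*S]=0; m[235*S:]=0; m[:,290*S:]=0
m=cv2.morphologyEx(m,cv2.MORPH_OPEN,np.ones((9,9)))
tp=lambda u,v:((u+.5)/S-.5,(v+.5)/S-.5)
'''+s[b:]
a=s.index("cols="); b=s.index("print(len(far)")
s=s[:a]+'''cols=[u for u in range(168*S,276*S) if m[:,u].sum()>10]
far=fit([tp(u,np.where(m[:,u])[0].min()-.5) for u in cols]); near=fit([tp(u,np.where(m[:,u])[0].max()+.5) for u in cols])
right=fit([tp(np.where(m[v])[0].max()+.5,v) for v in range(191*S,222*S)])
'''+s[b:]
s=s[:s.index("g=cv2")].replace("px(101,243),.064","px(88,243),.064")+'''
bh=cv2.cvtColor(big.astype(np.uint8),cv2.COLOR_RGB2HSV); mb=((bh[...,1]<84)&(bh[...,2]<112)).astype(np.uint8)
mb[:225*S]=0;mb[285*S:]=0;mb[:,:295*S]=0;mb[:,365*S:]=0
mb=cv2.morphologyEx(mb,cv2.MORPH_OPEN,np.ones((9,9)))
k=blobs(mb,200)[0]; r=cv2.minAreaRect(k); bx=(cv2.boxPoints(r)+.5)/S-.5; W=onplane(c,bx,.05); print("blank px",bx.tolist()); print(W[:,:2].round(4).tolist(),W.mean(0),"sides",np.linalg.norm(W-np.roll(W,1,0),axis=1))
print("far/near/right px",far[[0,-1]].tolist(),near[[0,-1]].tolist(),right[[0,-1]].tolist())
'''
open('see.py','w').write(s)
E
python3 see.py
```

```text
cam [ 0.405 -0.271  1.616]Traceback (most recent call last):
  File "see.py", line 5, in <module>
    bi
NameError: name 'bi' is not defined. Did you mean: 'bin'?
```

```bash
cat > see.py <<'E'
from lib import *
c=imaging.camera("top"); p=c["pixels"]; S=4
big=cv2.resize(p,None,fx=S,fy=S,interpolation=cv2.INTER_LINEAR)
gr=big[...,1].astype(int)-big[...,0]; m=(gr>5).astype(np.uint8); m[:180*S]=0; m[235*S:]=0; m[:,290*S:]=0
m=cv2.morphologyEx(m,cv2.MORPH_OPEN,np.ones((9,9)))
tp=lambda u,v:((u+.5)/S-.5,(v+.5)/S-.5)
def fit(pts):
    pts=np.float32(pts)
    for _ in range(2):
        vx,vy,x0,y0=cv2.fitLine(pts,cv2.DIST_HUBER,0,.01,.01).ravel(); r=abs((pts-[x0,y0])@np.array([-vy,vx])); pts=pts[r<1]
    return pts
cols=[u for u in range(168*S,276*S) if m[:,u].sum()>10]
far=fit([tp(u,np.where(m[:,u])[0].min()-.5) for u in cols]); near=fit([tp(u,np.where(m[:,u])[0].max()+.5) for u in cols])
right=fit([tp(np.where(m[v])[0].max()+.5,v) for v in range(191*S,222*S)])
F,N,Rt=[onplane(c,q,.014)[:,:2] for q in (far,near,right)]
ang=lambda P:-np.arctan(np.polyfit(P[:,1],P[:,0],1)[0])
print("yaws far/near",ang(F),ang(N),"right",np.arctan(np.polyfit(Rt[:,0],Rt[:,1],1)[0]))
yaw=(ang(F)+ang(N))/2; ex=np.array([np.cos(yaw),np.sin(yaw)]); ey=np.array([-ex[1],ex[0]])
xf,xn=np.median(F@ex),np.median(N@ex); yr=np.median(Rt@ey); print("width",xf-xn)
C=((xf-.055+xn+.065)/2)*ex+(yr+.226)*ey; print("clamp",C,yaw)
cl=lambda q:(np.asarray(q)[...,:2]-C)@np.array([ex,ey]).T
px=lambda a,b:(130+a/3.3,130+b/3.3)
for z in (.06,.1): print("hub z",z,cl(onplane(c,px(403,203),z)))
print("grip top",cl(onplane(c,px(435,396),.143)),"expected",[.03-.185*np.cos(.14),-.146-.185*np.sin(.14)])
print("pad face top edge",cl(onplane(c,px(235,243),.065)),"fixed jaw face",cl(onplane(c,px(88,243),.064)))
bh=cv2.cvtColor(big,cv2.COLOR_RGB2HSV); mb=((bh[...,1]<84)&(bh[...,2]<112)).astype(np.uint8)
mb[:225*S]=0;mb[285*S:]=0;mb[:,:295*S]=0;mb[:,365*S:]=0
mb=cv2.morphologyEx(mb,cv2.MORPH_OPEN,np.ones((9,9)))
k=blobs(mb,200)[0]; bx=(cv2.boxPoints(cv2.minAreaRect(k))+.5)/S-.5; W=onplane(c,bx,.05)
print("blank",bx.round(1).tolist(),W[:,:2].round(4).tolist(),W.mean(0),"sides",np.linalg.norm(W-np.roll(W,1,0),axis=1))
E
python3 see.py
```

```text
yaws far/near 0.039129410839426844 0.04106314962075834 right 0.043159714590751956
width 0.11870893481082656
clamp [ 0.63237327 -0.02661082] 0.040096280230092596
hub z 0.06 [[ 0.0329814  -0.14682361]]
hub z 0.1 [[ 0.02602938 -0.14908322]]
grip top [[-0.15641953 -0.17601377]] expected [np.float64(-0.15318995929933787), np.float64(-0.17181547620918375)]
pad face top edge [[-0.00139017  0.01292662]] fixed jaw face [[0.00312966 0.1522444 ]]
blank [[309.70001220703125, 260.8999938964844], [312.6000061035156, 245.1999969482422], [347.1000061035156, 251.39999389648438], [344.20001220703125, 267.20001220703125]] [[0.4554, -0.3544], [0.5045, -0.3634], [0.4857, -0.4712], [0.4369, -0.4618]] [ 0.47061437 -0.41270007  0.05      ] sides [0.10896026 0.04984829 0.10945765 0.04979067]
```

The measurements agree with the known sizes: bed width 119 mm against 120, and the blank 109 x 50 mm. Clamp is at about (0.632, -0.028) with yaw 0.040, pad y is about 12 mm, and the blank is at (0.471, -0.413) with yaw -0.171. Next I grasp the blank.

```bash
cat >> lib.py <<'E'
C=np.array([.632,-.028]); YAW=.040
def w(x,y,z,C=C):
    ca,sa=np.cos(YAW),np.sin(YAW); return [C[0]+ca*x-sa*y, C[1]+sa*x+ca*y, z]
E
python3 - <<'E'
from lib import *
b=-.171; o=[np.pi,0,b+np.pi/2]; X,Y=.4706,-.4127
arm.move_pose([X,Y,.13],o)
arm.line_to([X,Y,.012],v=.12); print(arm.current_eef_pos(),arm.current_ft_force())
arm.gripper_close(25); print(arm.current_gripper_width(),arm.current_grip_force())
arm.line_to([X,Y,.25],v=.25); print(arm.current_ft_force(),arm.current_gripper_width())
arm.move_pose(w(0,.087,.25),[np.pi,0,YAW+np.pi/2])
print(arm.current_time(),arm.current_eef_pos(),arm.current_joint_pos())
c=imaging.camera("wrist"); cv2.imwrite("pics/wrist1.png",c["pixels"][:,:,::-1])
print(c["fov_y"],c["cx"],c["cy"])
for n,q in dict(jawL=w(-.03,.15,.064),jawR=w(.03,.15,.064),seat=w(0,.09,.014),padL=w(-.03,.012,.065),padR=w(.03,.012,.065)).items(): print(n,proj(c,q).round(1))
E
```

```text
[ 0.47105947 -0.41328694  0.01273205] [ 0.21627977 -0.19463624 -0.14259019]
0.5701245798708948 24.99366134405136
[-0.44874488  0.34545253 -2.98548398] 0.5676913678638346
6.325 [0.62863234 0.05775208 0.2499402 ] [-1.74291062e-02  3.82194192e-01  1.40385208e+00 -5.38859938e-04
  1.35557966e+00 -5.61158339e-02]
63.81391900412379 279.6399481936394 208.29835103037317
jawL [249.2 124.1]
jawR [309.1 124.1]
seat [279.2 175. ]
padL [252.1 252.6]
padR [306.3 252.6]
```

View pics/wrist1.png

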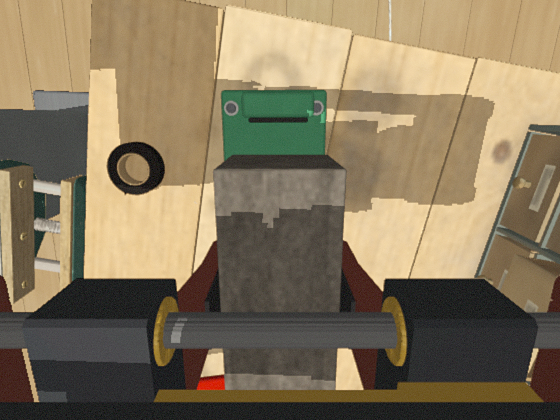

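The wrist view shows the blank held straight, with its front edge on row 168 (columns 216–345). The fixed jaw's rubber edge is on rows 117–122, columns 249–307, within about 2 mm of the prediction. Next I check the block's offset along its length, then place it.

```bash
python3 - <<'E'
from lib import *
c=imaging.camera("wrist"); p=c["pixels"]
g=p[100:180,279:283].mean((1,2)); print(g.round().astype(int).tolist())
for zz in (.287,.237): print(zz,proj(c,w(0,.087+.055,zz)).round(1),proj(c,w(0,.092+.055,zz)).round(1))
for y in (.15,.154): print(proj(c,w(0,y,.064)).round(1))
print(onplane(c,[280.5,168],.287),onplane(c,[280.5,156],.237),w(0,.142,0))
E
```

```text
[89, 84, 85, 87, 86, 86, 86, 88, 84, 85, 84, 89, 85, 83, 82, 75, 71, 48, 30, 36, 32, 37, 56, 87, 87, 81, 82, 85, 84, 84, 84, 82, 84, 86, 80, 84, 83, 84, 80, 82, 82, 86, 82, 80, 81, 84, 84, 84, 87, 84, 84, 84, 84, 84, 74, 50, 47, 51, 49, 49, 53, 48, 50, 56, 54, 53, 51, 53, 60, 88, 110, 120, 120, 117, 113, 112, 114, 115, 117, 119]
0.287 [278.  161.1] [277.9 147.5]
0.237 [278.5 148.4] [278.4 138.5]
[279.1 124. ]
[279.1 119.9]
[[0.62735748 0.11137985 0.287     ]] [[0.62752038 0.11005598 0.237     ]] [np.float64(0.626321514545498), np.float64(0.11388641514585884), 0]
```

```bash
sed -i 's/-\.028\]/-.0265]/' lib.py; python3 - <<'E'
from lib import *
o=[np.pi,0,YAW+np.pi/2]
arm.line_to(w(0,.091,.06),o,v=.2)
arm.line_to(w(0,.091,.030),v=.06); z=.030
f0=arm.current_ft_force()[2]
while arm.current_ft_force()[2]-f0<3 and z>.0255:
    z-=.0008; arm.line_to(w(0,.091,z),v=.02)
print(z,arm.current_eef_pos(),arm.current_ft_force(),f0,arm.current_time())
arm.ungrasp()
arm.line_to(w(0,.091,.15),v=.25)
a=lambda t:(-np.cos(t-.14)*.185+.03,np.sin(t-.14)*.185-.146)
x,y=a(0)
arm.move_pose(w(x,y,.24),[np.pi,0,YAW+.14]); print(arm.current_time(),arm.current_eef_pos(),w(x,y,.24))
c=imaging.camera("wrist"); cv2.imwrite("pics/wrist2.png",c["pixels"][:,:,::-1]); print("grip top",proj(c,w(x,y,.143)))
c=imaging.camera("top"); p=cv2.resize(c["pixels"][170:270,130:300],None,fx=4,fy=4,interpolation=cv2.INTER_CUBIC); cv2.imwrite("pics/top2.png",p[:,:,::-1])
E
```

```text
0.025200000000000007 [0.62854986 0.06440477 0.02608622] [-1.64843779 -0.14662486  5.02347598] -2.22124928093494 9.675
12.2833 [ 0.48580667 -0.20361894  0.2390141 ] [np.float64(0.4858033628252755), np.float64(-0.2043040066306812), 0.24]
grip top [280.69666904 210.59192263]
```

View pics/wrist2.png

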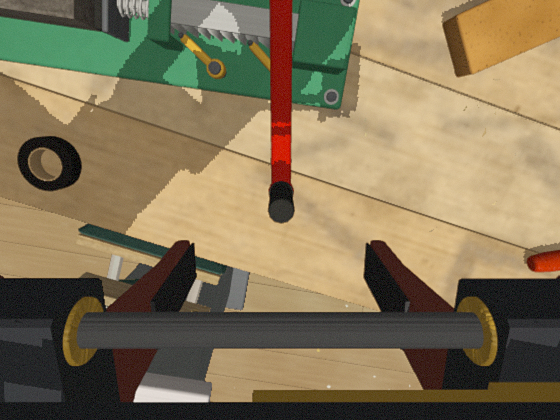

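View pics/top2.png

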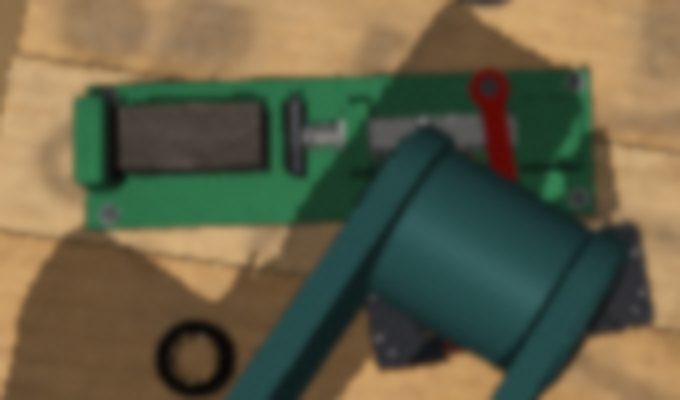

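The wrist view shows the grip top at (281,208), against (281,211) predicted. The top view shows the blank lying lengthwise in the clamp, near the fixed jaw and centred, with the pad clear of it at (295,135). Next I pinch the lever and make the first stroke.

```bash
cat >> lib.py <<'E'
Z=.0985
def lev(a,v=.1,off=0):
    t=a-.14; arm.line_to(w(.03-.185*np.cos(t),-.146+.185*np.sin(t),Z),[np.pi,0,YAW-t],v=v)
def push(a,F0,n=5,dt=.03):
    t=a-.14+0; d=np.array(w(np.sin(t),np.cos(t),0))-np.array(w(0,0,0)); L=[]
    for _ in range(n): L.append(-(np.array(arm.current_ft_force())-F0)@d); arm.sleep(dt)
    return round(float(np.mean(L)),2)
def stroke(F0,n=4,verbose=True):
    out=[]
    for a in (.07,.14,.20): lev(a,.12); 
    out.append((.20,push(.2,F0,2)))
    for a in (.235,.245,.255): lev(a,.02); out.append((a,push(a,F0,n)))
    for a in (.265,.272):
        lev(a,.03); out.append((a,push(a,F0,2)))
        if out[-1][1]>out[-2][1]+5: break
    for a in (.2,.13,.06,0): lev(a,.12)
    out.append((0,push(0,F0,3)))
    return out
E
python3 - <<'E'
from lib import *
lev(0,.2); F0=np.array(arm.current_ft_force()); np.save("F0.npy",F0); print(F0,arm.current_eef_pos())
arm.gripper_close(40); print(arm.current_gripper_width()*88,push(0,F0),arm.current_time())
print(stroke(F0)); print(arm.current_time(),arm.current_ft_force())
E
```

```text
[ 0.87476609 -0.46398866  0.04024844] [ 0.4866108  -0.20442808  0.09911475]
21.503210483566328 -0.11 14.4417
[(0.2, 2.03), (0.235, 4.61), (0.245, 4.75), (0.255, 4.57), (0.265, 4.76), (0.272, 4.87), (0, 0.94)]
18.4083 [-1.46631178 -2.44527338 -1.96530863]
```

```bash
sed -i 's/(.2,.13,.06,0): lev(a,.12)/(.2,.13,.06,-.006): lev(a,.12)/' lib.py; python3 - <<'E'
from lib import *
F0=np.load("F0.npy")
lev(-.006,.05); print(push(0,F0,3))
for i in (2,3):
    print(i,s:=stroke(F0),arm.current_time())
    if s[3][1]>7.5: break
E
```

```text
-2.04
2 [(0.2, 3.02), (0.235, 5.54), (0.245, 6.52), (0.255, 6.18), (0.265, 7.26), (0.272, 7.88), (0, -0.88)] 22.7333
3 [(0.2, 5.36), (0.235, 9.27), (0.245, 10.03), (0.255, 10.81), (0.265, 11.5), (0.272, 11.99), (0, -1.61)] 26.7083
```

The push at 0.25 went from 4.7 N (free) to 6.3 N (just touching) to 10.4 N. That is 2.2 times a free stroke and means about 14–15 N on the block, so I stop pumping, release the lever and check.

```bash
python3 - <<'E'
from lib import *
lev(0,.05); arm.ungrasp(); p=arm.current_eef_pos(); 
arm.line_to([p[0],p[1],.25],v=.2)
arm.move_joints([-1.386,0.359,1.51,0,1.272,-0.115]); arm.sleep(.3)
c=imaging.camera("top"); p=cv2.resize(c["pixels"][150:285,130:350],None,fx=3.6,fy=3.6,interpolation=cv2.INTER_CUBIC)
cv2.imwrite("pics/top3.png",p[:,:,::-1]); print(arm.current_time())
t=-.14; print("grip top rest px (crop)",(proj(c,w(.03-.185*np.cos(t),-.146+.185*np.sin(t),.143))-[130,150])*3.6)
E
```

```text
31.0833
grip top rest px (crop) [469.13656289 356.67548467]
```

View pics/top3.png

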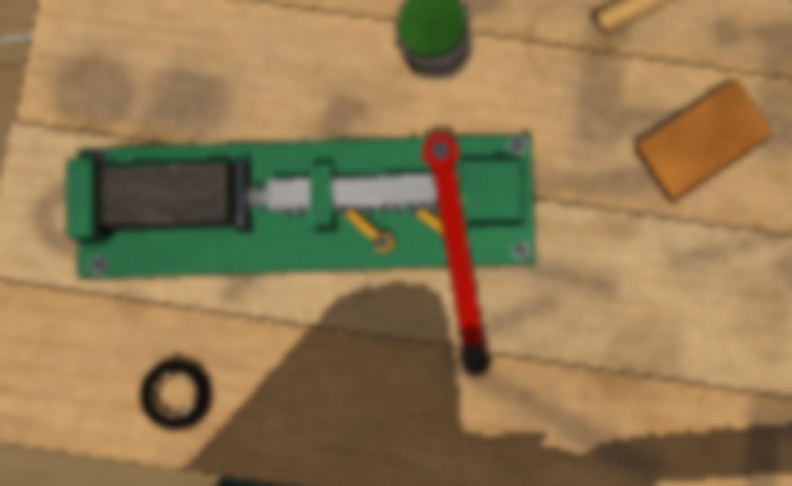

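The picture shows the block squeezed between the fixed jaw (95,195) and the pad (240,195), with the ram's spring compressed. The lever is at rest with its grip at (475,358), and the tape, jar and cork have not moved.

```bash
python3 -c "
from rig import arm
print(arm.hand_in())"
```

```text
the job is handed in; nothing more can be done
None
```

The job is handed in: the block lies clamped between both jaws at about 14 N (estimated from a third stroke about 2.2 times as hard as a free one), the lever is back at rest, and the tape, jar and cork look unmoved; about 31 s of the 67 s were used.

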